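# Seat the pulley and hold its circlip spread at the shaft groove

### The job

First press the toothed pulley on the green drive unit straight down until it is fully home on its shaft, which bares the groove above it. Then take the circlip pliers out of their cradle by the red handles, squeeze the handles fully so that the brass circlip is spread wide, and lower the spread circlip over the end of the shaft, square to it, down to the groove just above the pulley, without letting it close on the shaft. Finish while still holding the pliers there, handles fully squeezed and circlip centred round the groove, not bearing down hard on the pulley, and leave the other things on the bench where they are.

Things in the scene. Friction and masses are not known exactly. Their poses are not given: they have to be found in the camera images.
- drive_unit: Fixed green drive unit on a dark 120x120 mm plate. Origin under the plate's middle, on the bench; z up. A steel shaft, 25 mm across, stands at its centre; its end (4 mm chamfer) is 84 mm above the bench. It carries a toothed pulley 84 mm across, 16 mm thick. The shaft's dark groove, 7 mm high, 21 mm across, lies 58 to 65 mm above the bench, covered while the pulley is raised.
- groove (a point): Point on the shaft's axis at mid-height of the groove: 61.5 mm above the bench, 3.5 mm above the face of the fully seated pulley, 22.5 mm below the shaft's end.
- pulley_face (a point): Point on the shaft's axis in the plane of the pulley's flat upper face (ring-shaped face, 26 mm inner and 84 mm outer diameter; the shaft sticks up through it by 17 to 26 mm). It moves with the pulley; seated, it is 58 mm above the bench.
- pulley (a joint): Travel of the pulley down the shaft in m: 0 = 9 mm above its seat, 0.009 = fully home against its stop. It starts at 0 to 0.003. It is a stiff sliding fit: it stays where it is left and takes about 7 N to push down (anywhere on its face, also off-centre); on the stop it is rigid.
- ring_pliers: Loose upright circlip pliers, 0.18 kg, loaded with a brass circlip at the lower end. Origin: the circlip's centre, mid-thickness; z up along the pliers, circlip flat in xy, its gap towards -x. Circlip 3 mm thick; fully spread its hole is 29 mm and its outside 38 mm across; relaxed it is too narrow for the shaft. A dark bar 10 mm wide, 8 mm high, x = -54 to +39 mm at z = 45 mm, rests in the cradle.
- handles (a point): Good grip point midway between the two upright red handles: 20 mm to -x of the circlip's centre and 80 mm above it; axes as the pliers'. The handles stand at +y and -y, each 16 mm wide in x, from 25 mm below to 12 mm above this point. Over their outer faces: about 57 mm at the top when relaxed, 42 mm and parallel when fully squeezed along y.
- ring_left (a joint): Spread of the circlip in rad (one half; the other mirrors it): 0 = relaxed, 0.20 = fully spread, at a fixed stop. Driven by the sprung handles: squeezing starts at about 5 N per finger and reaches the stop at about 10 N; more grip does no harm, 20 to 30 N holds it surely. Released, it closes by itself.
- cradle: Fixed cradle: wooden base 118x70x8 mm, two aluminium posts 74 mm tall with open notches 14 mm wide, 8 mm deep, for the pliers' bar. Origin on the bench right under the circlip's centre; axes as the pliers'. In it the pliers' origin is 25 mm above the bench; they lift out straight up (60 mm clears the posts); the circlip has room to spread.
- tape_roll: Bystander, to be left alone: brown parcel tape roll, 100x106x45 mm; origin in the middle of its underside.
- screwdriver: Bystander, to be left alone: yellow-handled screwdriver, 29x174x28 mm, along its y; origin in the middle of its underside.
- hex_key: Bystander, to be left alone: black hex key, 28x82x6 mm; origin in the middle of its underside.
- marker: Bystander, to be left alone: white marker with a black cap, 18x130x19 mm, along its y; origin in the middle of its underside.
- brush: Bystander, to be left alone: brown-handled brush, 36x188x12 mm, along its y; origin in the middle of its underside.
- sanding_block: Bystander, to be left alone: sanding block, 58x91x34 mm; origin in the middle of its underside.
- glue_bottle: Bystander, to be left alone: glue bottle with orange nozzle, 47x47 mm, 146 mm tall; origin in the middle of its underside.

How it is judged:
On the way, in this order (a step that is already met when the one before it is completed fails the run):
1. the pulley is pressed home while the pliers still stand in their cradle (value of joint pulley above 0.0078 m and distance of ring_pliers from where it was at the start of the episode below 0.015 m), for 0.2 s.
2. the circlip, spread by the gripped pliers, is over the shaft's end (contact force between the fingers and ring_pliers above 3 N and value of joint ring_left above 0.17 rad and horizontal distance between ring_pliers and groove below 0.012 m and z of ring_pliers in the frame of groove between 0.012 and 0.1 m), for 0.05 s.
At the end, for the whole second after the job is handed in: Gripper holds the pliers (over 3 N), circlip at least 85 % spread, centre within 4.5 mm of the shaft axis and 3 mm of the groove's mid-height; pliers still, within 8 degrees of upright, clear of the cradle, under 12 N on the drive unit; pulley within 1.2 mm of home (contact force between the fingers and ring_pliers above 3 N and value of joint ring_left above 0.17 rad and horizontal distance between ring_pliers and groove below 0.0045 m and z of ring_pliers in the frame of groove between -0.003 and 0.003 m and angle between ring_pliers's own z axis and vertical below 0.14 rad and value of joint pulley above 0.0078 m and contact force between ring_pliers and drive_unit below 12 N and contact force between ring_pliers and cradle below 0.2 N and linear speed of ring_pliers below 0.02 m/s); the arm keeps its last pose, push and grip.
It fails at once if the circlip is let close (under 60 % spread) round the shaft (horizontal distance between ring_pliers and groove below 0.012 m and z of ring_pliers in the frame of groove below 0.012 m and value of joint ring_left below 0.12 rad).
It fails at once if a bystander is shifted by more than 30 mm (distance of any of tape_roll, screwdriver, hex_key, marker, brush, sanding_block, glue_bottle from where it was at the start of the episode above 0.03 m).
It also fails if it takes over 64 s, if anything falls off the work surface, if the arm or the gripper's body presses on something with over 40 N, if the wrist force passes 120 N, or if a joint passes its speed limit or range.

### The arm

A 6-joint arm with a two-finger parallel gripper is mounted at the origin on a cart in front of the work surface, level with it; the furniture and walls round the work are solid. World frame = base frame: x ahead of the robot, y to its left, z up, the work surface at z = 0. Lengths are in m, angles in rad, forces in N, time in s.
With the tool pointing down it reaches from about 0.35 to 0.975 m from the base axis. Payload 7.1 kg.
Tool frame: the origin (TCP) lies between the finger pads; the fingertips stand 14 mm ahead of it and the grasp point (between the pads) lies 5 mm behind it; z points along the fingers, y is the line along which they close (so a half turn about z gives the same grasp; the last joint's range is limited). The gripper opens to 88 mm and grips with 3 to 60 N. Pads are 20 mm wide; open, the fingers measure 115 mm over their backs; the gripper's body (75 mm by 178 mm) begins 61 mm behind the grasp point.
Start: joints at [-0.019, 0.423, 1.63, -0, 1.089, -0.019], TCP at [0.625, 0, 0.237] pointing down, gripper open.
Joint ranges: [-3, 3], [-0.9, 2.11], [0.09, 2.58], [-1.31, 4.45], [0.11, 2.69], [-2.54, 2.54]. Speed limits (rad/s): [2.39, 2.39, 3.01, 3.14, 3.14, 3.14].

### API

Orientations are given as a unit quaternion [w, x, y, z].
In Python, from workcell import status, capture, camera_info, ticket gives the robot as it stands. The module is installed in compiled form; this text tells all that it offers.
- The arm moves only by the shell command python3 -m jog 'ROWS'. ROWS is JSON, a list of rows, each an object of numbers: "grip": the closure, from -1 (fully open) to 1 (shut); "tx", "ty", "tz": the shift along the tool's x, y, z in mm; "roll": the turn about the tool's z in degrees. A call has 1 to 10 rows; each row is the pose to reach, as a shift and turn from the pose commanded when the call began, along the tool's axes at that moment; what a row does not reach only later rows make up. A row lasts 1/10 s, in which the tool goes at most 50 mm and 8.59 degrees, less where a joint would pass 70% of its speed; a pose out of reach is approached as far as the arm can. A call with a gripper value outside its range is refused whole. The fingers move at their own pace and stop on an object; the grip force is fixed at half the most. Time passes only in rows, so rows that repeat a pose let the fingers close. It gives the time, the measured TCP pose, the force, the opening and the grip force at its end, in the units of the state.
- status.state(): the state, without advancing time (a new reading comes with each control period).
- capture(name): name is "scene" or "side" or "wrist"; returns the picture (384x512x3 uint8, red, green, blue); there is no depth.
- camera_info(name): a dict with "fx", "fy", "cx", "cy" (pixels), "rvec" (rotation vector, rad) and "tvec" (3), from world to camera coordinates, as OpenCV has them. Camera axes: x right, y down, z forward; pixel columns grow to the right and rows downward; lengths in m; the calibration is good to about 2 mm. A picture is of the moment at which its call begins: read the wrist's pose just before it. camera_info takes no time and is no camera call; for the wrist camera it gives the pose at the moment of the call.
- ticket.finish_job(): hands the job in; it is judged then, once.
The state is a dict: "clock": time; "qpos": joint angles; "qvel": joint speeds; "joint_torque": joint torques, N m; "eef_pos": TCP position; "tcp_rot": TCP orientation; "contact_force": force on the tool from outside, world axes, zero at the start; "torque": the same for the moment, N m; "grip_width": finger opening in m; "grasp_force": force on a finger pad.
Only numpy, scipy, OpenCV 4.12 (cv2) and the standard library are available. Lean on these libraries where they do the work, as an engineer would, in place of code of your own. Each camera call takes 0.05 s, during which the arm holds its last target. There are 200 camera calls.

## Working session

There is one attempt and no reset: what is moved stays moved. The work goes in short steps, Python scripts to look and compute and a shell command to move; the robot and the scene stay as the last step left them, time stands still between calls to the robot, and variables do not carry over. Pictures are saved under pics/ and viewed, at most 10 in all, crops included, and the job is handed in when it is done.

```bash
mkdir -p pics; cat > h.py <<'E'
import numpy as np,cv2
from workcell import status,capture,camera_info
def cam(n):
    c=camera_info(n);K=np.array([[c['fx'],0,c['cx']],[0,c['fy'],c['cy']],[0,0,1.]])
    return K,np.array(c['rvec'],float),np.array(c['tvec'],float)
def ray(C,u,v):
    K,r,t=C;R=cv2.Rodrigues(r)[0];d=R.T@np.linalg.inv(K)@[u,v,1];return -R.T@t,d
def atz(C,u,v,z):
    o,d=ray(C,u,v);return o+d*(z-o[2])/d[2]
def proj(C,P):
    return cv2.projectPoints(np.array(P,float).reshape(-1,3),C[1],C[2],C[0],None)[0].reshape(-1,2)
E
python3 - <<'E'
from h import *
s=status.state();print(s)
for n in("scene","side","wrist"):
    C=cam(n);o,d=ray(C,256,192);print(n,o,d,C[0][0,0]);cv2.imwrite(f'pics/{n}0.png',capture(n)[:,:,::-1])
a=[cv2.imread(f'pics/{n}0.png') for n in("scene","side")]
cv2.imwrite('pics/a.png',cv2.resize(a[0],(800,600)));cv2.imwrite('pics/b.png',cv2.resize(a[1],(800,600)))
E
```

```text
{'clock': 0.0, 'qpos': array([-1.90145790e-02,  4.23823899e-01,  1.63064549e+00, -1.80381965e-05,
        1.08859536e+00, -1.89916701e-02]), 'qvel': array([-0.00015715,  0.00120689,  0.00094885, -0.00030533,  0.000151  ,
        0.00138703]), 'joint_torque': array([ 1.28069914e-03, -5.44622147e+01, -2.73670936e+01,  6.42951974e-02,
        2.27214623e-02, -1.51321510e-04]), 'eef_pos': array([6.24490752e-01, 2.15658719e-05, 2.35929744e-01]), 'tcp_rot': array([-5.24718765e-04,  7.07111728e-01,  7.07101452e-01, -5.16233293e-04]), 'contact_force': array([-0.03084315,  0.41689331,  1.43733816]), 'torque': array([-0.01928352,  0.05231949,  0.03643702]), 'grasp_force': 0.0, 'grip_width': 0.08763699025485935}
scene [-0.38108949  0.54020632  1.21848972] [ 0.60780218 -0.35870796 -0.70856614] 433.111534110206
side [1.3492264  0.54998305 1.07913847] [-0.57631779 -0.39943273 -0.71297316] 422.74732176558615
wrist [0.62590609 0.07874014 0.38329197] [-0.00985713 -0.30205356 -0.95340838] 324.82830767240483
```

View pics/a.png

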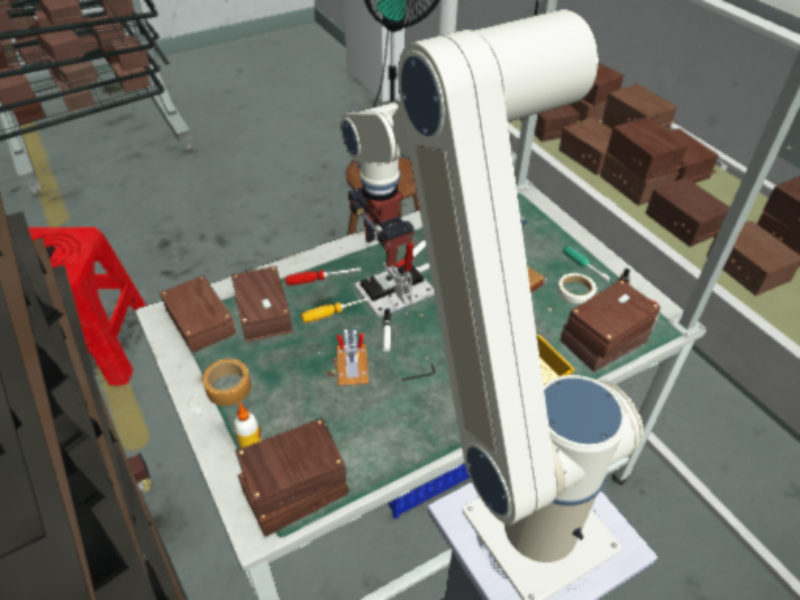

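View pics/b.png

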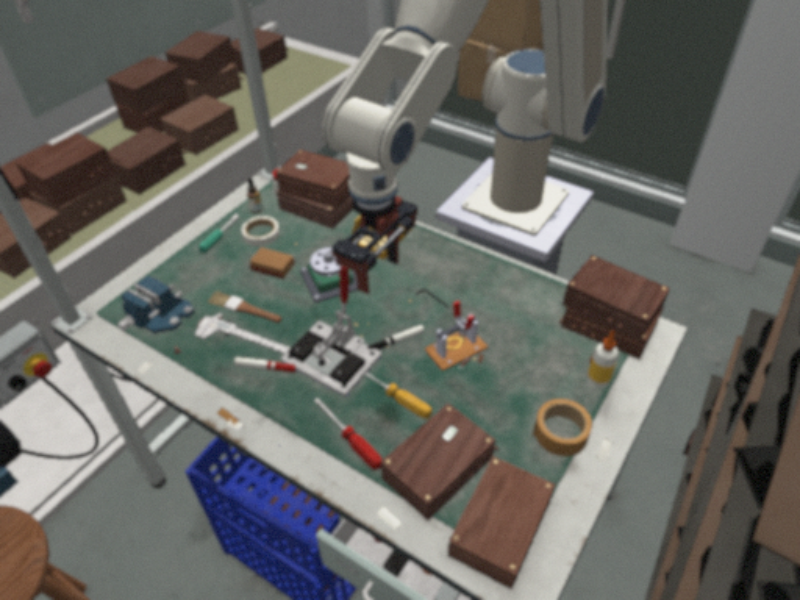

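The side view shows the drive unit at about (330,262), partly behind the gripper, and the cradle with red handles at about (458,335). In the scene view the cradle is at (352,365).

```bash
python3 - <<'E'
from h import *
S=cam('side');A=cam('scene');k=.64
for nm,C,u,v,z in[('pulley',S,328,260,.065),('cradlebase',S,457,350,.008),('cradlebaseScene',A,352,367,.008),('h1',S,457,310,.117),('h2',S,471,322,.117),('h1s',A,341,337,.117),('h2s',A,360,337,.117),('marker',S,400,337,.01),('hex',S,433,297,0),('glue',S,602,370,.02)]:
    print(nm,atz(C,u*k,v*k,z).round(3))
w=cv2.imread('pics/wrist0.png');cv2.imwrite('pics/c.png',cv2.resize(w,(800,600)))
E
```

```text
pulley [ 0.511 -0.229  0.065]
cradlebase [0.542 0.133 0.008]
cradlebaseScene [0.523 0.132 0.008]
h1 [0.534 0.123 0.117]
h2 [0.547 0.163 0.117]
h1s [0.528 0.151 0.117]
h2s [0.508 0.115 0.117]
marker [0.578 0.013 0.01 ]
hex [0.428 0.004 0.   ]
glue [0.44  0.411 0.02 ]
```

View pics/c.png

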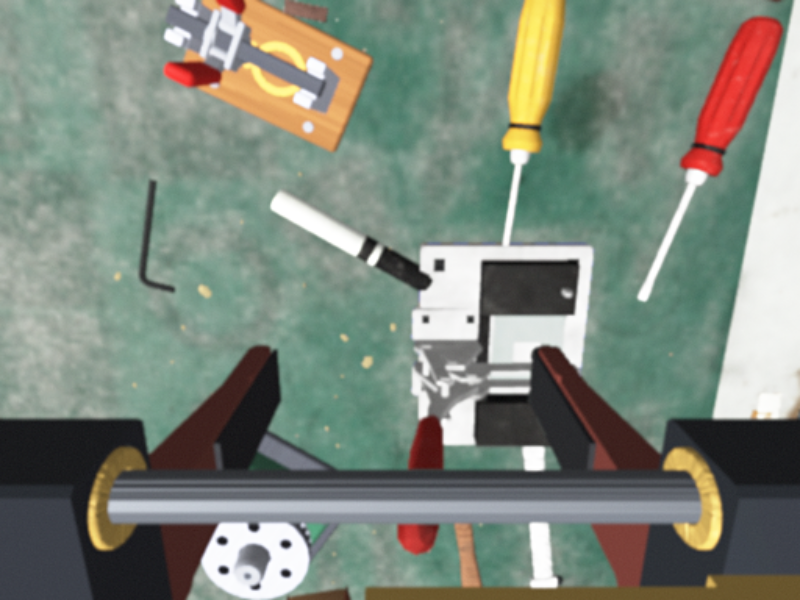

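The wrist view has world +x to the right and +y up. The shaft end is at about (248,568), the ring centre at about (280,68), and the pliers' bar points right and down, handles to the left.

```bash
python3 - <<'E'
from h import *
W=cam('wrist');k=.64
for nm,u,v,z in[('shaft',250,568,.084),('pulley',256,560,.066),('ring',280,68,.025),('bar-',175,28,.074),('bar+',330,95,.074),('hL',183,73,.117),('hR',228,5,.117)]:
    print(nm,atz(W,u*k,v*k,z).round(4))
E
```

```text
shaft [ 0.5118 -0.2229  0.084 ]
pulley [ 0.5103 -0.2333  0.066 ]
ring [0.5447 0.1237 0.025 ]
bar- [0.4994 0.138  0.074 ]
bar+ [0.5833 0.1033 0.074 ]
hL [0.5183 0.11   0.117 ]
hR [0.5432 0.1394 0.117 ]
```

```bash
python3 -m jog '[{"tx":-45,"ty":-22},{"tx":-90,"ty":-44},{"tx":-135,"ty":-66},{"tx":-180,"ty":-88},{"tx":-227,"ty":-113},{"tx":-227,"ty":-113,"tz":40},{"tx":-227,"ty":-113,"tz":40},{"tx":-227,"ty":-113,"tz":40}]'
python3 - <<'E'
from h import *
print(status.state()['eef_pos'],status.state()['tcp_rot'])
W=cam('wrist');im=capture('wrist')[:,:,::-1].copy();print(W[1],W[2])
np.savez('w1.npz',K=W[0],r=W[1],t=W[2])
cv2.imwrite('pics/d.png',cv2.resize(im,(800,600)))
E
```

```text
[6.24593773e-01 2.55589439e-05 2.36081751e-01] [-4.03997651e-04  7.07097551e-01  7.07115771e-01 -4.19907208e-04]
[-2.85062207e+00  1.48639416e-03  1.67658060e-03] [-0.62547064 -0.03402438  0.39067741]validation failed for argument at $[0]...
```

View pics/d.png

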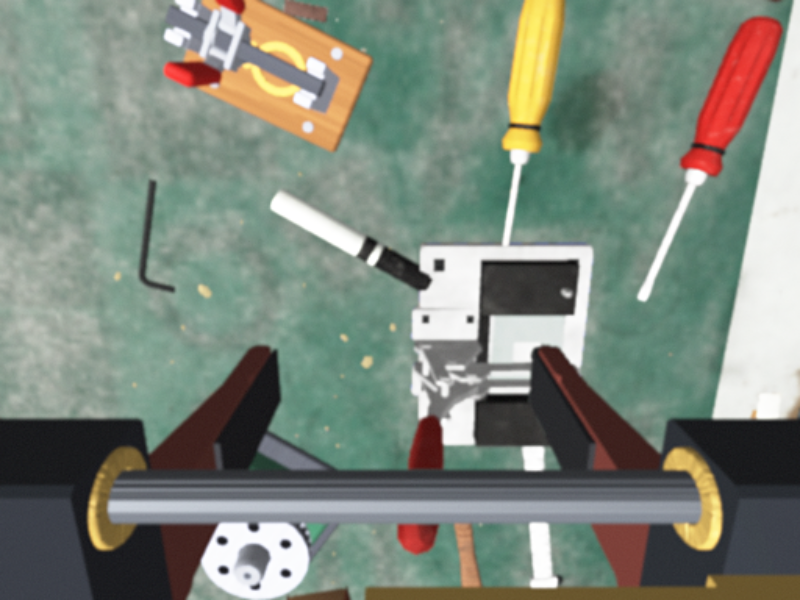

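The call was refused because rows need every field, so the picture is the same as before. I'll resend full rows.

```bash
python3 -m jog '[{"grip":-1,"tx":-40,"ty":-20,"tz":0,"roll":0},{"grip":-1,"tx":-80,"ty":-40,"tz":0,"roll":0},{"grip":-1,"tx":-120,"ty":-60,"tz":0,"roll":0},{"grip":-1,"tx":-160,"ty":-80,"tz":0,"roll":0},{"grip":-1,"tx":-195,"ty":-97,"tz":0,"roll":0},{"grip":-1,"tx":-227,"ty":-113,"tz":0,"roll":0},{"grip":-1,"tx":-227,"ty":-113,"tz":40,"roll":0},{"grip":-1,"tx":-227,"ty":-113,"tz":40,"roll":0},{"grip":-1,"tx":-227,"ty":-113,"tz":40,"roll":0}]'
python3 - <<'E'
from h import *
s=status.state();print(s['eef_pos'],s['tcp_rot'])
W=cam('wrist');im=capture('wrist')[:,:,::-1].copy()
np.savez('w1.npz',K=W[0],r=W[1],t=W[2])
cv2.imwrite('pics/e.png',cv2.resize(im,(800,600)))
E
```

```text
clock: 1.1
eef_pos: [0.5115, -0.2266, 0.1964]
tcp_rot: [-0.001, 0.707, 0.707, -0.0]
contact_force: [0.2, -0.8, 0.3]
grip_width: 0.0878
grasp_force: 0.0
[ 0.51151353 -0.2265685   0.19638884] [-1.13596514e-03  7.07116114e-01  7.07096446e-01 -3.56418432e-04]
```

View pics/e.png

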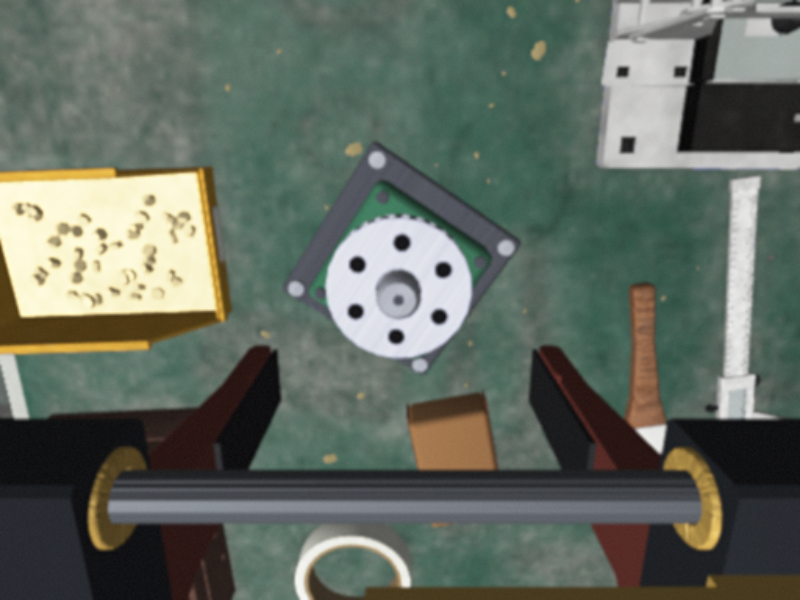

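The shaft end is at (398,299), the pulley disc centre at about (400,288), and the plate screws at (376,159), (506,247), (420,366) and (296,288).

```bash
python3 - <<'E'
from h import *
W=cam('wrist');k=.64
print('shaft',atz(W,398*k,298*k,.084));print('pul',atz(W,400*k,288*k,.066))
c=[atz(W,u*k,v*k,.012) for u,v in[(376,159),(506,247),(420,366),(296,288)]];print(np.array(c).round(4),np.mean(c,0))
print('edges',atz(W,326*k,288*k,.066),atz(W,474*k,288*k,.066))
E
```

```text
shaft [ 0.51018837 -0.22934437  0.084     ]
pul [ 0.51112267 -0.22897852  0.066     ]
[[ 0.4957 -0.1595  0.012 ]
 [ 0.5814 -0.2163  0.012 ]
 [ 0.5248 -0.3028  0.012 ]
 [ 0.4397 -0.2446  0.012 ]] [ 0.51037578 -0.2307927   0.012     ]
edges [ 0.46881867 -0.2289528   0.066     ] [ 0.55342768 -0.22900424  0.066     ]
```

```bash
python3 -m jog '[{"grip":0,"tx":-2.5,"ty":-1,"tz":0,"roll":0},{"grip":0,"tx":-2.5,"ty":-1,"tz":40,"roll":0},{"grip":0,"tx":-2.5,"ty":-1,"tz":75,"roll":0},{"grip":0,"tx":-2.5,"ty":-1,"tz":100,"roll":0},{"grip":0,"tx":-2.5,"ty":-1,"tz":100,"roll":0},{"grip":0,"tx":-2.5,"ty":-1,"tz":100,"roll":0}]'
```

```text
clock: 1.75
eef_pos: [0.5118, -0.2294, 0.0976]
tcp_rot: [0.0, 0.707, 0.707, 0.0]
contact_force: [0.2, 0.2, 0.4]
grip_width: 0.0448
grasp_force: 0.0
```

```bash
python3 -m jog '[{"grip":0,"tx":0,"ty":-1,"tz":10,"roll":0},{"grip":0,"tx":0,"ty":-1,"tz":16,"roll":0},{"grip":0,"tx":0,"ty":-1,"tz":20,"roll":0},{"grip":0,"tx":0,"ty":-1,"tz":23,"roll":0},{"grip":0,"tx":0,"ty":-1,"tz":25,"roll":0},{"grip":0,"tx":0,"ty":-1,"tz":25,"roll":0}]'
```

```text
clock: 2.35
eef_pos: [0.5106, -0.2297, 0.0724]
tcp_rot: [0.001, 0.707, 0.707, 0.0]
contact_force: [0.2, 0.5, 3.7]
grip_width: 0.044
grasp_force: 1.7
```

```bash
python3 -m jog '[{"grip":0,"tx":0,"ty":0,"tz":1,"roll":0},{"grip":0,"tx":0,"ty":0,"tz":2,"roll":0},{"grip":0,"tx":0,"ty":0,"tz":2,"roll":0}]'
```

```text
clock: 2.65
eef_pos: [0.5107, -0.2298, 0.0722]
tcp_rot: [0.001, 0.707, 0.707, 0.0]
contact_force: [-5.6, 2.8, 23.9]
grip_width: 0.0439
grasp_force: 11.9
```

Pulley is on its stop (24 N, tip at 58 mm). Next, lift and go above the pliers, rolling so that the camera is on the ring's side.

```bash
python3 -m jog '[{"grip":0,"tx":0,"ty":0,"tz":-30,"roll":0},{"grip":-1,"tx":0,"ty":0,"tz":-70,"roll":0},{"grip":-1,"tx":20,"ty":0,"tz":-110,"roll":8.5},{"grip":-1,"tx":60,"ty":2,"tz":-130,"roll":17},{"grip":-1,"tx":100,"ty":4,"tz":-130,"roll":25.5},{"grip":-1,"tx":140,"ty":6,"tz":-130,"roll":34},{"grip":-1,"tx":180,"ty":8,"tz":-130,"roll":42.5},{"grip":-1,"tx":220,"ty":10,"tz":-130,"roll":51},{"grip":-1,"tx":260,"ty":12,"tz":-130,"roll":59.5},{"grip":-1,"tx":290,"ty":15,"tz":-130,"roll":68}]'
python3 - <<'E'
from h import *
from scipy.spatial.transform import Rotation as R
s=status.state();q=s['tcp_rot'];M=R.from_quat([*q[1:],q[0]]).as_matrix();print(M.round(3),s['eef_pos'],s['qpos'])
print('shift',M.T@(np.array([.526,.131,.200])-s['eef_pos'])*1000)
E
```

```text
clock: 3.65
eef_pos: [0.5247, 0.0625, 0.1999]
tcp_rot: [-0.0, 0.981, 0.195, 0.0]
contact_force: [0.1, 0.3, 1.1]
grip_width: 0.0877
grasp_force: 0.0
[[ 0.924  0.383  0.   ]
 [ 0.383 -0.924  0.   ]
 [ 0.    -0.    -1.   ]] [0.52473217 0.06248134 0.19992729] [9.59064994e-02 3.31158703e-01 1.87263205e+00 1.93443259e-04
 9.37433679e-01 1.27366103e+00]
shift [ 2.74066375e+01 -6.28115570e+01 -5.92139880e-02]
```

```bash
python3 -m jog '[{"grip":-1,"tx":9,"ty":-21,"tz":0,"roll":8.5},{"grip":-1,"tx":18,"ty":-42,"tz":0,"roll":17},{"grip":-1,"tx":27,"ty":-63,"tz":0,"roll":25.5},{"grip":-1,"tx":27,"ty":-63,"tz":0,"roll":34},{"grip":-1,"tx":27,"ty":-63,"tz":0,"roll":42.5},{"grip":-1,"tx":27,"ty":-63,"tz":0,"roll":45},{"grip":-1,"tx":27,"ty":-63,"tz":0,"roll":45},{"grip":-1,"tx":27,"ty":-63,"tz":0,"roll":45}]'
python3 - <<'E'
from h import *
W=cam('wrist');im=capture('wrist')[:,:,::-1].copy()
for n in('scene','side'):cv2.imwrite(f'pics/{n}1.png',capture(n)[:,:,::-1])
cv2.imwrite('pics/f.png',cv2.resize(im,(800,600)))
E
```

```text
clock: 4.45
eef_pos: [0.5254, 0.129, 0.1997]
tcp_rot: [-0.0, 0.981, -0.192, 0.0]
contact_force: [-0.6, 0.3, -0.7]
grip_width: 0.0878
grasp_force: 0.0
```

View pics/f.png

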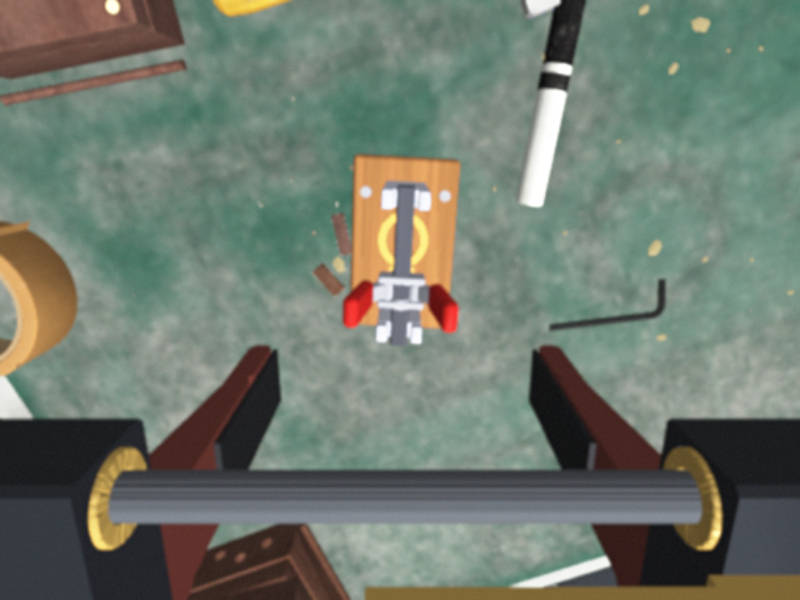

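The ring is centred at about (403,241), the bar ends are at (405,183) and (400,343), and the red handles run around (360,303) and (442,305).

```bash
python3 - <<'E'
from h import *
from scipy.spatial.transform import Rotation as R
W=cam('wrist');k=.64
s=status.state();q=s['tcp_rot'];M=R.from_quat([*q[1:],q[0]]).as_matrix();p=s['eef_pos']
def T(u,v,z): return ((M.T@(atz(W,u*k,v*k,z)-p))*1000).round(1)
for n,u,v,z in[('ring',403,241,.025),('bar+',405,183,.074),('bar-',400,343,.074),('baseTL',357,156,.008),('baseTR',460,160,.008),('hub',401,294,.08)]:print(n,T(u,v,z))
b=T(405,183,.074)[:2];a=T(400,343,.074)[:2];d=(b-a);L=np.linalg.norm(d);d/=L;print('len',L,'roll',np.degrees(np.arctan2(d[1],d[0])))
for nm,o in(('barbased',a+d*54),('ring',T(403,241,.025)[:2])):print(nm,o,'handles',o-20*d)
# predicted pixels of model (handles pt, rel tops) from barbased
o=a+d*54;n=np.array([-d[1],d[0]])
for x,y,z in[(-20,28,.117),(-20,-28,.117),(-20,22,.08),(-20,-22,.08),(0,0,.025)]:
    g=o+d*x+n*y;P=p+M@np.array([g[0]/1000,g[1]/1000,0]);P[2]=z;print((x,y,z),(proj(W,P)/k).round(0))
E
```

```text
ring [ 17.9  -1.1 174.7]
bar+ [ 58.3   0.  125.7]
bar- [-32.5  -2.9 125.7]
baseTL [ 70.3 -30.7 191.7]
baseTR [ 67.7  35.8 191.7]
hub [ -1.1  -2.2 119.7]
len 90.84629876885464 roll 1.8293094533430934
barbased [21.47247952 -1.17620935] handles [ 1.48267229 -1.81465033]
ring [17.9 -1.1] handles [-2.08980723 -1.73844098]
(-20, 28, 0.117) [[460. 313.]]
(-20, -28, 0.117) [[343. 310.]]
(-20, 22, 0.08) [[442. 291.]]
(-20, -22, 0.08) [[362. 288.]]
(0, 0, 0.025) [[403. 236.]]
```

```bash
python3 -m jog '[{"grip":-1,"tx":0,"ty":-1.8,"tz":0,"roll":1.8},{"grip":-1,"tx":0,"ty":-1.8,"tz":35,"roll":1.8},{"grip":-1,"tx":0,"ty":-1.8,"tz":65,"roll":1.8},{"grip":-1,"tx":0,"ty":-1.8,"tz":90,"roll":1.8},{"grip":-1,"tx":0,"ty":-1.8,"tz":100,"roll":1.8},{"grip":-1,"tx":0,"ty":-1.8,"tz":100,"roll":1.8},{"grip":-0.3,"tx":0,"ty":-1.8,"tz":100,"roll":1.8},{"grip":1,"tx":0,"ty":-1.8,"tz":100,"roll":1.8},{"grip":1,"tx":0,"ty":-1.8,"tz":100,"roll":1.8},{"grip":1,"tx":0,"ty":-1.8,"tz":100,"roll":1.8}]'
python3 -m jog '[{"grip":1,"tx":0,"ty":0,"tz":0,"roll":0},{"grip":1,"tx":0,"ty":0,"tz":0,"roll":0},{"grip":1,"tx":0,"ty":0,"tz":0,"roll":0},{"grip":1,"tx":0,"ty":0,"tz":0,"roll":0},{"grip":1,"tx":0,"ty":0,"tz":0,"roll":0}]'
```

```text
clock: 5.6
eef_pos: [0.5266, 0.1309, 0.1005]
tcp_rot: [-0.0, 0.978, -0.208, 0.001]
contact_force: [-0.5, -0.6, 0.1]
grip_width: 0.0593
grasp_force: 0.0
clock: 6.1
eef_pos: [0.5272, 0.1308, 0.1016]
tcp_rot: [-0.0, 0.978, -0.208, 0.001]
contact_force: [-2.7, -2.5, 14.3]
grip_width: 0.0411
grasp_force: 30.0
```

```bash
python3 -m jog '[{"grip":1,"tx":0,"ty":0,"tz":-5,"roll":0},{"grip":1,"tx":0,"ty":0,"tz":-15,"roll":0},{"grip":1,"tx":0,"ty":0,"tz":-35,"roll":0},{"grip":1,"tx":0,"ty":0,"tz":-60,"roll":0},{"grip":1,"tx":0,"ty":0,"tz":-85,"roll":0},{"grip":1,"tx":0,"ty":0,"tz":-105,"roll":0},{"grip":1,"tx":0,"ty":0,"tz":-105,"roll":0},{"grip":1,"tx":0,"ty":0,"tz":-105,"roll":0}]'
python3 - <<'E'
from h import *
from scipy.spatial.transform import Rotation as R
W=cam('wrist');im=capture('wrist')[:,:,::-1].copy()
cv2.imwrite('pics/g0.png',im)
cv2.imwrite('pics/g.png',cv2.resize(im[60:330,130:400],(600,600),interpolation=cv2.INTER_CUBIC))
s=status.state();q=s['tcp_rot'];M=R.from_quat([*q[1:],q[0]]).as_matrix();p=s['eef_pos'];print(p,M.round(3),s['qpos'])
# predict: ring centre at tool (20,0,75) i.e. grasp pt z=-5 +80
g=lambda x,y,z:(proj(W,p+M@np.array([x,y,z])/1000)[0]-[130,60])*600/270
print(g(20,0,75),g(20,19,75),g(20,-19,75),g(39,0,75),g(1,0,75),g(59,0,26),g(20,0,26))
sh=np.array([.5107,-.229,0]);print('handle shift',M.T@(sh-p)*1000)
E
```

```text
clock: 6.9
eef_pos: [0.5259, 0.1307, 0.2046]
tcp_rot: [-0.0, 0.978, -0.208, 0.0]
contact_force: [0.4, 0.1, -2.5]
grip_width: 0.0413
grasp_force: 29.9
[0.52538517 0.13060782 0.20386685] [[ 0.914 -0.406 -0.001]
 [-0.406 -0.914 -0.   ]
 [-0.001  0.001 -1.   ]] [2.21657006e-01 3.44452559e-01 1.84090566e+00 3.47619641e-05
 9.57563134e-01 2.21083685e+00]
[288.7884501  262.94951179] [348.17029277 262.87976865] [229.40891329 263.01925223] [288.78219944 204.19550038] [288.79441564 319.02358061] [289.54296299 158.50712198] [289.51331732 312.65521686]
handle shift [132.91183238 334.39704549 203.98086823]
```

View pics/g.png

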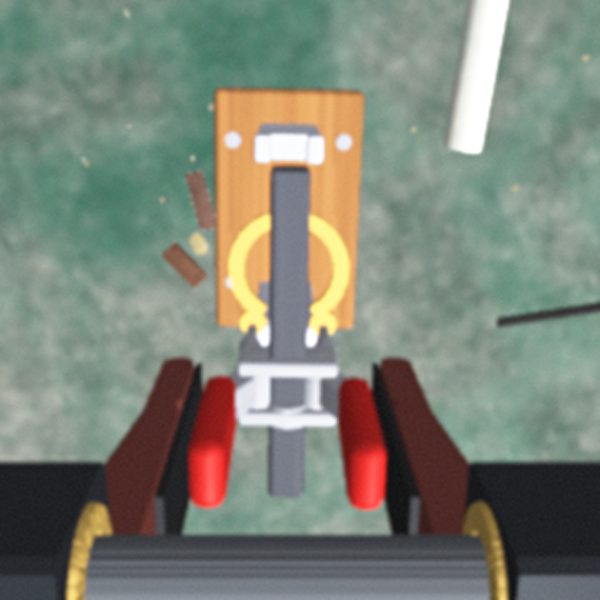

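Grip fully spread: ring outer edges at 228 and 352 and its top at 212 in the crop, ring centre about 17.4 mm ahead of the TCP along tool x. Carrying it above the shaft.

```bash
python3 -m jog '[{"grip":1,"tx":5,"ty":15,"tz":0,"roll":0},{"grip":1,"tx":17,"ty":50,"tz":0,"roll":0},{"grip":1,"tx":31,"ty":90,"tz":0,"roll":0},{"grip":1,"tx":45,"ty":130,"tz":0,"roll":0},{"grip":1,"tx":59,"ty":170,"tz":0,"roll":0},{"grip":1,"tx":73,"ty":210,"tz":0,"roll":0},{"grip":1,"tx":86,"ty":250,"tz":0,"roll":0},{"grip":1,"tx":100,"ty":290,"tz":0,"roll":0},{"grip":1,"tx":110,"ty":320,"tz":0,"roll":0},{"grip":1,"tx":115,"ty":334,"tz":0,"roll":0}]'
python3 -m jog '[{"grip":1,"tx":0,"ty":0,"tz":25,"roll":0},{"grip":1,"tx":0,"ty":0,"tz":25,"roll":0},{"grip":1,"tx":0,"ty":0,"tz":25,"roll":0}]'
python3 - <<'E'
from h import *
from scipy.spatial.transform import Rotation as R
W=cam('wrist');im=capture('wrist')[:,:,::-1].copy()
cv2.imwrite('pics/i0.png',im)
cv2.imwrite('pics/i.png',cv2.resize(im[100:250,180:330],(600,600),interpolation=cv2.INTER_CUBIC))
s=status.state();q=s['tcp_rot'];M=R.from_quat([*q[1:],q[0]]).as_matrix();p=s['eef_pos'];print(p,M.round(3))
g=lambda P:(proj(W,P)[0]-[180,100])*4
t=lambda x,y,z:p+M@np.array([x,y,z])/1000
print('ring',g(t(17.4,.4,75)),g(t(36.4,.4,75)),'shaft',g([.5107,-.229,.084]),'pul',g([.5107,-.229,.058]), 'ring z',t(17.4,.4,75))
for n in('side','scene'):cv2.imwrite(f'pics/{n}2.png',capture(n)[:,:,::-1])
E
```

```text
clock: 7.95
eef_pos: [0.4939, -0.224, 0.2035]
tcp_rot: [0.0, 0.978, -0.209, -0.001]
contact_force: [0.4, -0.8, -1.6]
grip_width: 0.0414
grasp_force: 29.9
clock: 8.25
eef_pos: [0.4946, -0.2206, 0.1789]
tcp_rot: [-0.0, 0.978, -0.208, -0.001]
contact_force: [1.2, 0.7, -0.8]
grip_width: 0.041
grasp_force: 29.9
[ 0.49525373 -0.22068684  0.17963253] [[ 0.914 -0.406 -0.001]
 [-0.406 -0.914  0.001]
 [-0.001 -0.    -1.   ]]
ring [318.88783256 322.47934519] [318.8196249  216.46519508] shaft [323.35037712 292.6735744 ] pul [322.46196448 262.20511643] ring z [ 0.51092167 -0.22807212  0.10461324]
```

View pics/i.png

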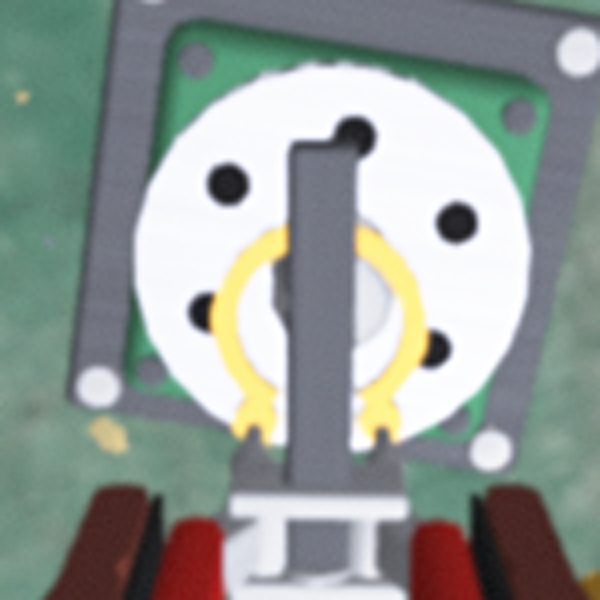

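In the crop, the ring's outer edges are at u=210 and 428 (centre 319). The pulley's edges are at 134 and 531 (centre 332), so the shaft lies about 2–3 mm towards +ty. I'll fit both circles numerically.

```bash
python3 - <<'E'
from h import *
from scipy.optimize import least_squares
from scipy.spatial.transform import Rotation as R
W=cam('wrist');im=cv2.imread('pics/i0.png');hsv=cv2.cvtColor(im,cv2.COLOR_BGR2HSV)
s=status.state();q=s['tcp_rot'];M=R.from_quat([*q[1:],q[0]]).as_matrix();p=s['eef_pos']
T=lambda P:M.T@(P-p)*1000
def fit(pts,z,free,r0):
    P=np.array([atz(W,*x,z)[:2] for x in pts])
    f=lambda a:np.hypot(*(P-a[:2]).T)-(a[2] if free else r0)
    o=least_squares(f,[*P.mean(0),r0],loss='soft_l1',f_scale=.0005)
    return o.x,np.abs(f(o.x)).mean()
k=lambda L:[((u+.5)/4+180-.5,(v+.5)/4+100-.5) for u,v in L]
pul=k([(134,255),(531,255),(340,62),(230,95),(455,100),(160,155),(508,165),(160,350),(505,350)])
# ring outer contour from yellow mask
m=((hsv[...,0]>18)&(hsv[...,0]<32)&(hsv[...,1]>90)&(hsv[...,2]>150)).astype(np.uint8)
m[:150]=0;m[200:]=0;m[:,:225]=0;m[:,295:]=0
ys,xs=np.nonzero(m);e=[]
for y in range(158,196):
    r=xs[ys==y]
    if len(r): e+=[(r.min()-.5,y),(r.max()+.5,y)]
sh=fit(pul,.058,True,.042);print('pulley',sh,T([*sh[0][:2],.058]))
for z in(.1016,.1046,.1076):
    ri=fit(e,z,True,.019);print('ring',z,ri,T([*ri[0][:2],z]))
print(e[::6])
E
```

```text
pulley (array([ 0.51138756, -0.23096206,  0.04205555]), np.float64(0.00025858621095031553)) [ 18.1824891    2.99945955 122.35094974]
ring 0.1016 (array([ 0.51141791, -0.22771331,  0.01888589]), np.float64(0.00048023064054049944)) [1.69256336e+01 1.66349230e-02 7.87500510e+01]
ring 0.1046 (array([ 0.51217718, -0.22803982,  0.01863674]), np.float64(0.0004740941914962823)) [1.77543338e+01 7.18547736e-03 7.57506711e+01]
ring 0.1076 (array([ 0.51293648, -0.22836634,  0.01838756]), np.float64(0.0004679548841597071)) [ 1.85830535e+01 -2.26231131e-03  7.27512912e+01]
[(np.float64(246.5), 158), (np.float64(242.5), 161), (np.float64(239.5), 164), (np.float64(237.5), 167), (np.float64(236.5), 170), (np.float64(233.5), 173), (np.float64(232.5), 176), (np.float64(231.5), 179), (np.float64(232.5), 182), (np.float64(234.5), 185), (np.float64(235.5), 188), (np.float64(236.5), 191), (np.float64(238.5), 194)]
```

```bash
python3 -m jog '[{"grip":1,"tx":0.8,"ty":3,"tz":0,"roll":0},{"grip":1,"tx":0.8,"ty":3,"tz":8,"roll":0},{"grip":1,"tx":0.8,"ty":3,"tz":14,"roll":0},{"grip":1,"tx":0.8,"ty":3,"tz":14,"roll":0},{"grip":1,"tx":0.8,"ty":3,"tz":14,"roll":0}]'
python3 - <<'E'
from h import *
im=capture('wrist')[:,:,::-1].copy()
cv2.imwrite('pics/j0.png',im)
cv2.imwrite('pics/j.png',cv2.resize(im[120:220,205:305],(600,600),interpolation=cv2.INTER_CUBIC))
C=cam('wrist');p=status.state()['eef_pos'];print(p)
E
```

```text
clock: 8.9
eef_pos: [0.4948, -0.2241, 0.1653]
tcp_rot: [-0.0, 0.978, -0.208, -0.0]
contact_force: [0.9, -0.7, -0.8]
grip_width: 0.0413
grasp_force: 29.9
[ 0.49496001 -0.22419775  0.16551181]
```

View pics/j.png

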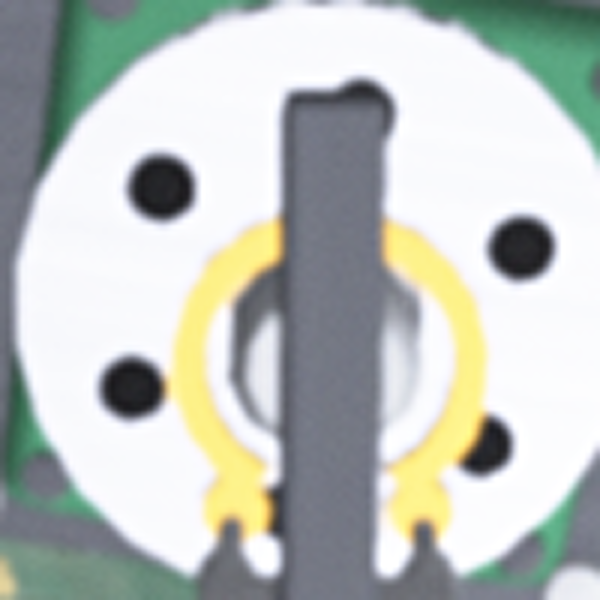

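The ring (outer edges 173 and 487, centre at u=330) surrounds the shaft end (232 to 420, centre at u=326) with an even gap. Lowering onto it now.

```bash
python3 -m jog '[{"grip":1,"tx":0.5,"ty":-0.3,"tz":3,"roll":0},{"grip":1,"tx":0.5,"ty":-0.3,"tz":6,"roll":0},{"grip":1,"tx":0.5,"ty":-0.3,"tz":9,"roll":0},{"grip":1,"tx":0.5,"ty":-0.3,"tz":12,"roll":0},{"grip":1,"tx":0.5,"ty":-0.3,"tz":12,"roll":0}]'
python3 -m jog '[{"grip":1,"tx":0,"ty":0,"tz":4,"roll":0},{"grip":1,"tx":0,"ty":0,"tz":8,"roll":0},{"grip":1,"tx":0,"ty":0,"tz":12,"roll":0},{"grip":1,"tx":0,"ty":0,"tz":12,"roll":0}]'
```

```text
clock: 9.45
eef_pos: [0.4952, -0.224, 0.1531]
tcp_rot: [-0.0, 0.978, -0.208, -0.0]
contact_force: [0.3, 0.2, -1.7]
grip_width: 0.0417
grasp_force: 29.9
clock: 9.85
eef_pos: [0.4953, -0.2241, 0.141]
tcp_rot: [-0.0, 0.978, -0.208, -0.0]
contact_force: [-0.4, -0.0, -2.7]
grip_width: 0.0413
grasp_force: 29.9
```

```bash
Z='python3 -m jog'; 
python3 -m jog '[{"grip":1,"tx":0,"ty":0,"tz":3,"roll":0},{"grip":1,"tx":0,"ty":0,"tz":3,"roll":0},{"grip":1,"tx":0,"ty":0,"tz":3,"roll":0}]'
python3 -m jog '[{"grip":1,"tx":0,"ty":0,"tz":1,"roll":0},{"grip":1,"tx":0,"ty":0,"tz":1,"roll":0}]'
```

```text
clock: 10.15
eef_pos: [0.4956, -0.2242, 0.1387]
tcp_rot: [0.0, 0.978, -0.208, 0.0]
contact_force: [0.7, 0.8, -1.8]
grip_width: 0.0415
grasp_force: 29.9
clock: 10.35
eef_pos: [0.4956, -0.2242, 0.1377]
tcp_rot: [0.0, 0.978, -0.208, 0.0]
contact_force: [-0.7, 0.2, -2.4]
grip_width: 0.0413
grasp_force: 29.9
```

```bash
python3 -m jog '[{"grip":1,"tx":0,"ty":0,"tz":1,"roll":0},{"grip":1,"tx":0,"ty":0,"tz":1,"roll":0}]'
python3 -m jog '[{"grip":1,"tx":0,"ty":0,"tz":0.7,"roll":0},{"grip":1,"tx":0,"ty":0,"tz":0.7,"roll":0}]'
```

```text
clock: 10.55
eef_pos: [0.4955, -0.2241, 0.1366]
tcp_rot: [-0.0, 0.978, -0.208, -0.0]
contact_force: [-0.3, 0.3, -1.3]
grip_width: 0.0414
grasp_force: 29.9
clock: 10.75
eef_pos: [0.4956, -0.2242, 0.1362]
tcp_rot: [0.0, 0.978, -0.208, 0.0]
contact_force: [-1.4, 0.8, 0.5]
grip_width: 0.0412
grasp_force: 29.9
```

Light touch on the pulley at TCP z ≈ 0.1362, which matches the expected 0.0595 ring height. Raising 1.6 mm and checking.

```bash
python3 -m jog '[{"grip":1,"tx":0,"ty":0,"tz":-1.6,"roll":0},{"grip":1,"tx":0,"ty":0,"tz":-1.6,"roll":0},{"grip":1,"tx":0,"ty":0,"tz":-1.6,"roll":0},{"grip":1,"tx":0,"ty":0,"tz":-1.6,"roll":0}]'
python3 - <<'E'
from h import *
im=capture('wrist')[:,:,::-1].copy()
cv2.imwrite('pics/k.png',cv2.resize(im[115:215,205:305],(600,600),interpolation=cv2.INTER_CUBIC))
E
```

```text
clock: 11.15
eef_pos: [0.4955, -0.2242, 0.1375]
tcp_rot: [-0.0, 0.978, -0.208, -0.0]
contact_force: [0.4, -0.4, -1.6]
grip_width: 0.0413
grasp_force: 29.9
```

View pics/k.png

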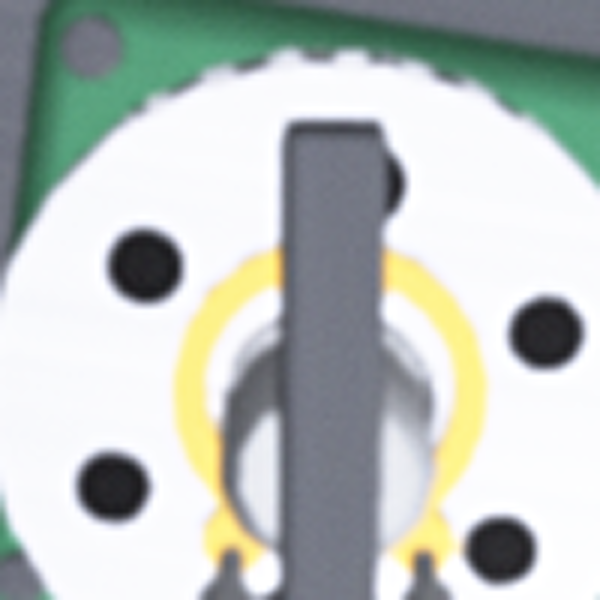

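The circlip is spread round the shaft (ring centre u≈330, shaft u≈328), just above the pulley face, with no lateral force. Handing in.

```bash
python3 -c "
from workcell import ticket;print(ticket.finish_job())"
```

```text
the job is handed in; nothing more can be done
None
```

I pressed the pulley home and handed the job in with the pliers still held at full squeeze and the spread circlip round the groove, just clear of the pulley face; the judge's verdict was not shown.

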